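# Purge test of two solder-paste syringes

### The arm

A 6-joint arm with a two-finger parallel gripper is mounted at the origin on the work surface. World frame = base frame: x ahead of the robot, y to its left, z up, the work surface at z = 0. Lengths are in m, angles in rad, forces in N, time in s.
With the tool pointing down it reaches from about 0.275 to 0.75 m from the base axis. Payload 10.2 kg.
Tool frame: the origin (TCP) lies midway between the tips of the shut fingers; the grasp point (between the pads) lies 19 mm behind it (bot.grip_point_offset is the distance from the TCP to the grasp point, in m); y points along the fingers, z is the direction in which the jaws open and shut, and the axes are right-handed (so a half turn about y gives the same grasp; the last joint's range is limited). The gripper opens to 85 mm and grips with 20 to 120 N. Pads are 22 mm wide; open, the fingers measure 114 mm over their backs; the gripper's body (76 mm by 85 mm) begins 54 mm behind the grasp point. The pads swing forward as they close: fully open they stand 13 mm farther back than shut.
Start: joints at [-1.555, 0.313, 1.498, -0, 1.331, -0.223], TCP at [0.124, -0.51, 0.206] pointing down, gripper open.
Joint ranges: [-2.94, 2.94], [-0.97, 2.17], [0.19, 2.56], [-1.23, 4.37], [0.02, 3.11], [-2.88, 2.88]. Speed limits (rad/s): [2.39, 2.39, 3.01, 3.14, 3.14, 3.14].

### API

Orientations are given as a 3x3 rotation matrix whose columns are the frame's x, y, z axes.
In Python, from plant import bot, read_camera, recognise, cut_out gives the robot as it stands. The module is installed in compiled form; this text tells all that it offers.
- The arm moves only by the tool arm_command, never from a script. Its argument "targets" is a list of rows, each an object with "delta_pos": the shift along the tool's x, y, z in units of 500 mm (1.0 is 500 mm), a list of three; "dr": the turn, a rotation vector about the tool's x, y, z in units of 30 degrees (1.0 is 30 degrees), a list of three. In form: [{"delta_pos": [dx, dy, dz], "dr": [rx, ry, rz]}, ...]. A call has exactly 5 rows; each row shifts and turns the commanded pose from where the row before left it, along the tool's axes as they then stand; what a row does not reach is not made up. A row lasts 1/10 s, in which the tool goes at most 50 mm and 8.59 degrees, less where a joint would pass 70% of its speed; a pose out of reach is approached as far as the arm can. A call with a number of a shift or a turn outside -1 to 1 is refused whole. A call with a gripper value outside its range is refused whole. "hand" is the closure, from 0 (fully open) to 1 (shut), set as the call begins (left out, the last holds). The fingers move at their own pace and stop on an object; "newtons" is the grip in N (left out, the last holds). Time passes only in rows, so rows that do not move let the fingers close, or fill a call up. It gives the time, the measured TCP pose, the force and the opening at its end, in the units of the state.
- bot.sense(): the state, without advancing time (a new reading comes with each control period).
- read_camera(name): name is "side" or "top" or "wrist"; returns a dict with "image" (384x512x3 uint8, red, green, blue), "range_z" (384x512 float32, m along the optical axis (not along the pixel's ray), 0 where there is no reading), "camera_matrix" (3x3 intrinsics, pixels), "dist_coeffs" ([k1, k2, p1, p2, k3] as OpenCV has them; the pictures are not rectified), "world_from_camera" (4x4, takes a point from camera to world coordinates). Camera axes: x right, y down, z forward; pixel columns grow to the right and rows downward; lengths in m; the calibration is good to about 2 mm. A picture is of the moment at which its call begins.
- bot.job_done(): hands the job in, once; it reports no verdict.
Trained networks look in a picture, given as the dict that the camera call returned (one of the last four; its "shot" number tells which), for a name from the list of things; names that differ only in an ending like _2 or _b are one class to them, and where a whole thing is asked for, a point or a joint stands for the part that bears it (a point fixed in the world has none). Each returns a list of dicts, best first, with "conf" (0 to 1); they miss things now and then, are a little off and sometimes report something else, mostly with a low value. They report only what shows in the picture. A call takes as long as a camera call.
- recognise(name, picture): "uv" ([column, row] in pixels, amid what is visible of it).
- cut_out(name, picture): "pixels" (384x512 bool, what is visible of it) and "uv" ([column, row] in pixels, amid what is visible of it).
The state is a dict: "time_s": time; "joint_positions": joint angles; "qd": joint speeds; "effort": joint torques, N m; "tool_pos": TCP position; "tool_rot": TCP orientation; "ft_force": force on the tool from outside, world axes, zero at the start; "ft_torque": the same for the moment, N m; "width": finger opening in m.
Only numpy, scipy, OpenCV 4.12 (cv2) and the standard library are available. Lean on these libraries where they do the work, as an engineer would, in place of code of your own. Each camera call takes 0.05 s, during which the arm holds its last target.

### The job

One of the two paste syringes in the white stand is blocked. Press each plunger down with the fingers: if it runs easily, push it fully home and leave that syringe in its place; if you feel it stiffen part-way, stop at once without forcing it (under 18 N), take that syringe by its barrel and stand it upright, fully down, in the hole of the square metal reject block. Leave the multimeter, the solder reel and the jar where they are.

Things in the scene. Friction and masses are not known exactly. Their poses are not given: they have to be found in the camera images.
- stand_hole0 (a point): Centre of the mouth of hole 0 in the fixed white stand, a block 70 x 220 x 50 mm high; the mouth is in its top face, 50 mm above the table, holes 33 mm in diameter, 40 mm deep (floor 10 mm above the table), 120 mm apart along the block's long side (its y axis). Syringe 1 starts in this one.
- stand_hole1 (a point): The same for the other hole of the stand; syringe 2 starts in this one.
- reject_hole (a point): Centre of the mouth of the only hole of the fixed reject block, a bare aluminium block 84 x 84 x 50 mm high; mouth 50 mm above the table, 35 mm in diameter, 40 mm deep, starts empty.
- syringe_1_grip (a point): Grip point on the axis of upright syringe 1 (about 0.09 kg): grey barrel, 28 mm in diameter, 90 mm long, nose tapering to 20 mm over its lowest 10 mm. The point is 65 mm above the nose tip, 25 mm below the rim; 50 mm of barrel show above the stand. z: up the axis. Two ears on the top 4 mm stick out along +x and -x (46 mm over both, 20 mm wide): grip across y.
- syringe_2_grip (a point): Grip point on the axis of upright syringe 2 (about 0.09 kg): grey barrel, 28 mm in diameter, 90 mm long, nose tapering to 20 mm over its lowest 10 mm. The point is 65 mm above the nose tip, 25 mm below the rim; 50 mm of barrel show above the stand. z: up the axis. Two ears on the top 4 mm stick out along +x and -x (46 mm over both, 20 mm wide): grip across y.
- thumb_1 (a point): Centre of the upper face of syringe 1's thumb disc (white, 26 mm in diameter, 4 mm thick, on a 10 mm rod). With the syringe seated it is 130 mm above the table when the plunger is fully out and 106 mm when fully home.
- thumb_2 (a point): Centre of the upper face of syringe 2's thumb disc (white, 26 mm in diameter, 4 mm thick, on a 10 mm rod). With the syringe seated it is 130 mm above the table when the plunger is fully out and 106 mm when fully home.
- plunger_1 (a joint): Plunger of syringe 1, m pushed in: 0 out, 0.024 home (disc 2 mm above the rim, hard stop); starts at 0 to 0.005. A sound one drags an even 4 N or so all the way and stays where left. In the blocked one (not visible which) the drag is the same to about 0.012, then rises about 2.5 N per mm, and it eases back a little when let go.
- plunger_2 (a joint): Plunger of syringe 2, m pushed in: 0 out, 0.024 home (disc 2 mm above the rim, hard stop); starts at 0 to 0.005. A sound one drags an even 4 N or so all the way and stays where left. In the blocked one (not visible which) the drag is the same to about 0.012, then rises about 2.5 N per mm, and it eases back a little when let go.
- multimeter: Bystander: black hand-held multimeter lying flat, 150 x 75 x 32 mm, origin at the centre of its underside.
- reel: Bystander: dark metal solder reel standing on its flange, 60 mm in diameter, 46 mm high, origin at the centre of its underside.
- jar: Bystander: small amber jar, 52 mm in diameter, 50 mm high, origin at the centre of its underside.

How it is judged:
By the outcome, as a careful person would: the job done as asked, in the order asked, and still so for the second after the job is handed in, with the robot touching nothing.
It also fails if it takes over 64 s, if anything falls off the work surface, if the arm or the gripper's body presses on something with over 40 N, if the wrist force passes 120 N, or if a joint passes its speed limit or range.

## Working session

There is one attempt and no reset: what is moved stays moved. The work goes in short steps, Python scripts to look and compute and a tool call to move; the robot and the scene stay as the last step left them, time stands still between calls to the robot, and variables do not carry over. Pictures are saved under pics/ and viewed, and the job is handed in when it is done.

Besides the shell and the picture viewer there is one more tool, called in YAML: its name, and indented under it one key for each argument. arm_command: Moves the arm, as the interface text tells. Its arguments: {"type":"object","properties":{"targets":{"type":"array","items":{"type":"object","properties":{"delta_pos":{"type":"array","items":{"type":"number"}},"dr":{"type":"array","items":{"type":"number"}}}}},"hand":{"type":"number"},"newtons":{"type":"number"}},"required":["targets"]}

```bash
mkdir -p pics; cat > h.py <<'E'
import numpy as np, cv2
from plant import bot, read_camera, recognise, cut_out
def save(p,n): cv2.imwrite('pics/'+n,cv2.cvtColor(p['image'],cv2.COLOR_RGB2BGR))
def cloud(p):
    z=p['range_z'];H,W=z.shape
    uv=np.stack(np.meshgrid(np.arange(W),np.arange(H)),-1).reshape(-1,1,2).astype(np.float64)
    n=cv2.undistortPoints(uv,p['camera_matrix'],p['dist_coeffs']).reshape(H,W,2)
    c=np.concatenate([n*z[...,None],z[...,None]],-1)
    T=p['world_from_camera']
    w=c@T[:3,:3].T+T[:3,3]; w[z<=0]=np.nan
    return w
E
python3 - <<'E'
from h import *
s=bot.sense();print(s)
for n in ['top','side']:
    p=read_camera(n);save(p,n+'0.png');print(n,p['world_from_camera'].round(3).tolist())
    for k in ['syringe_1_grip','thumb_1','stand_hole0','reject_hole','multimeter','reel','jar']:
        r=recognise(k,p);print(k,[(np.round(a['uv'],1).tolist(),round(a['conf'],2)) for a in r])
E
```

```text
{'time_s': 0.0, 'joint_positions': array([-1.55537773e+00,  3.13446446e-01,  1.49844530e+00, -1.54125388e-05,
        1.33100341e+00, -2.23412793e-01]), 'qd': array([ 0.00024106,  0.00075453, -0.00031544, -0.00084601, -0.00094532,
        0.00169742]), 'effort': array([-1.21969679e-03, -4.12270939e+01, -2.59748358e+01, -2.11021547e-04,
        4.10325069e-03, -5.09018278e-06]), 'tool_pos': array([ 0.12417066, -0.50980133,  0.20503383]), 'tool_rot': array([[-9.71614230e-01, -3.50516692e-05,  2.36570891e-01],
       [-2.36570734e-01,  1.30211322e-03, -9.71613396e-01],
       [-2.73985412e-04, -9.99999152e-01, -1.27344393e-03]]), 'ft_force': array([-0.09224545, -0.79236722,  0.10307453]), 'ft_torque': array([0.06466707, 0.01096905, 0.04072403]), 'width': 0.08525423824391068}
top [[-0.03, -0.996, 0.084, 0.492], [-1.0, 0.03, 0.001, 0.013], [-0.004, -0.084, -0.996, 1.239], [0.0, 0.0, 0.0, 1.0]]
syringe_1_grip [([374.3, 226.5], 0.61), ([228.3, 221.7], 0.45)]
thumb_1 [([230.9, 220.7], 0.47)]
stand_hole0 [([246.0, 218.1], 0.91)]
reject_hole [([248.2, 216.4], 0.72), ([338.9, 219.0], 0.67)]
multimeter [([147.4, 230.4], 0.96)]
reel [([285.6, 156.0], 0.78)]
jar [([373.7, 225.9], 0.81)]
side [[-0.9, -0.2, 0.388, 0.11], [-0.436, 0.454, -0.777, 0.987], [-0.021, -0.869, -0.495, 0.735], [0.0, 0.0, 0.0, 1.0]]
syringe_1_grip [([268.9, 221.5], 0.57)]
thumb_1 []
stand_hole0 [([273.0, 238.0], 0.57)]
reject_hole [([311.5, 185.7], 0.59), ([273.8, 199.6], 0.46)]
multimeter [([223.9, 310.1], 0.55)]
reel [([228.7, 195.5], 0.85)]
jar [([324.9, 166.9], 0.5)]
```

View pics/top0.png

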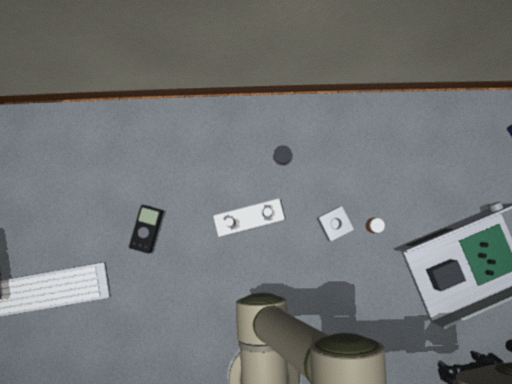

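View pics/side0.png

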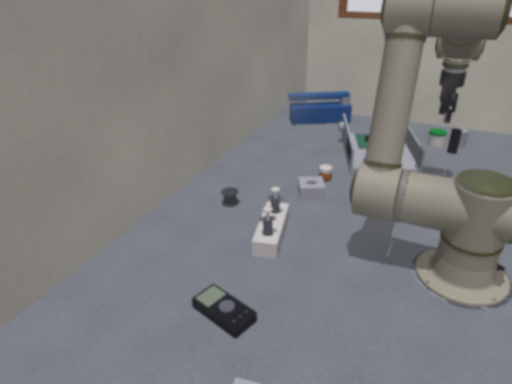

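The top view shows the stand centred at about (249,217), with syringes at (231,221) and (267,212). The reject block is at (336,223), the jar at (376,225), the reel at (283,155) and the multimeter at (147,229). Next I'll measure these from depth.

```bash
python3 - <<'E'
from h import *
p=read_camera('top');w=cloud(p);np.save('top.npy',w)
def rect(r0,r1,c0,c1,zlo,zhi,name):
    q=w[r0:r1,c0:c1].reshape(-1,3);q=q[(q[:,2]>zlo)&(q[:,2]<zhi)]
    R=cv2.minAreaRect((q[:,:2]*1000).astype(np.float32));print(name,len(q),R,np.median(q[:,2]).round(4),q[:,:2].mean(0).round(4))
print('table',np.nanmedian(w[250:270,250:300,2]))
rect(190,245,205,295,.04,.06,'stand')
rect(200,246,312,360,.04,.06,'reject')
rect(205,245,360,392,.03,.07,'jar')
rect(140,172,268,300,.03,.07,'reel')
rect(195,260,120,175,.02,.05,'meter')
rect(205,240,215,250,.115,.14,'thumbA')
rect(195,230,250,285,.115,.14,'thumbB')
rect(205,240,215,250,.09,.108,'earsA')
rect(195,230,250,285,.09,.108,'earsB')
for c0,c1,r0,r1 in((215,250,205,240),(250,285,195,230)):
    print(np.sort(w[r0:r1,c0:c1,2].ravel())[-60::4].round(4))
s=p['image'][195:245,200:360];cv2.imwrite('pics/topz.png',cv2.resize(s[...,::-1],None,fx=5,fy=5,interpolation=cv2.INTER_CUBIC))
p=read_camera('side');w=cloud(p)
rect(190,260,240,300,.045,.055,'stand side');rect(165,210,290,335,.045,.055,'rej side')
rect(180,240,255,285,.11,.14,'thumbs')
s=p['image'][160:260,220:340];cv2.imwrite('pics/sidez.png',cv2.resize(s[...,::-1],None,fx=6,fy=6,interpolation=cv2.INTER_CUBIC))
E
```

```text
table 0.0001734414427623232
stand 1229 ((522.9560546875, 35.023353576660156), (69.89086151123047, 219.76712036132812), 12.889673233032227) 0.0499 [0.5224 0.0353]
reject 595 ((497.12933349609375, -246.4608612060547), (80.81734466552734, 85.52584838867188), 24.93226432800293) 0.0499 [ 0.4966 -0.2458]
jar 177 ((488.067626953125, -377.206298828125), (44.057823181152344, 42.34907150268555), 87.09416198730469) 0.0499 [ 0.488  -0.3764]
reel 252 ((728.798828125, -81.98336791992188), (56.20391082763672, 55.06229782104492), 87.89018249511719) 0.0459 [ 0.7284 -0.0814]
meter 1025 ((497.465087890625, 379.9223327636719), (77.30984497070312, 147.626220703125), 72.7422866821289) 0.0325 [0.4975 0.377 ]
thumbA 59 ((510.048095703125, 93.61605834960938), (22.994787216186523, 24.36524200439453), 24.085031509399414) 0.1295 [0.51   0.0938]
thumbB 56 ((536.1930541992188, -23.66929817199707), (21.361055374145508, 24.34933853149414), 86.76011657714844) 0.1272 [ 0.5365 -0.0234]
earsA 51 ((510.72479248046875, 92.23127746582031), (45.912139892578125, 22.258411407470703), 33.90796661376953) 0.1 [0.5086 0.0913]
earsB 54 ((537.4727783203125, -23.001968383789062), (24.732437133789062, 43.593055725097656), 88.23213195800781) 0.0998 [ 0.5362 -0.0223]
[0.1267 0.1271 0.1276 0.1281 0.1287 0.129  0.1294 0.1299 0.1303 0.1307
 0.131  0.1315 0.1323 0.1325    nan]
[0.1225 0.1246 0.1252 0.1255 0.126  0.1263 0.1269 0.1273 0.1276 0.1282
 0.1289 0.1292 0.1297 0.1304    nan]
stand side 695 ((523.8558349609375, 32.36466979980469), (70.45380401611328, 230.88037109375), 12.899383544921875) 0.0514 [0.5111 0.0609]
rej side 371 ((504.6891174316406, -292.85919189453125), (101.33877563476562, 200.32443237304688), 7.810539722442627) 0.0513 [ 0.4955 -0.266 ]
thumbs 103 ((522.8655395507812, 35.879024505615234), (23.347820281982422, 142.85694885253906), 13.080645561218262) 0.1286 [0.5211 0.0435]
```

View pics/topz.png

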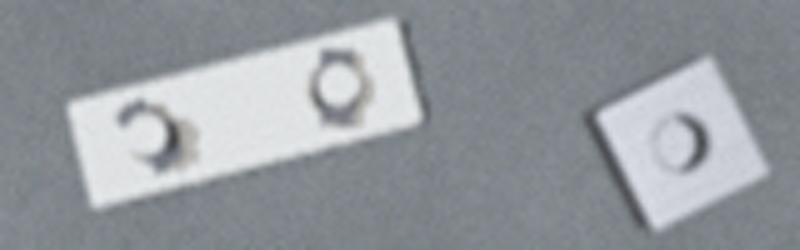

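View pics/sidez.png

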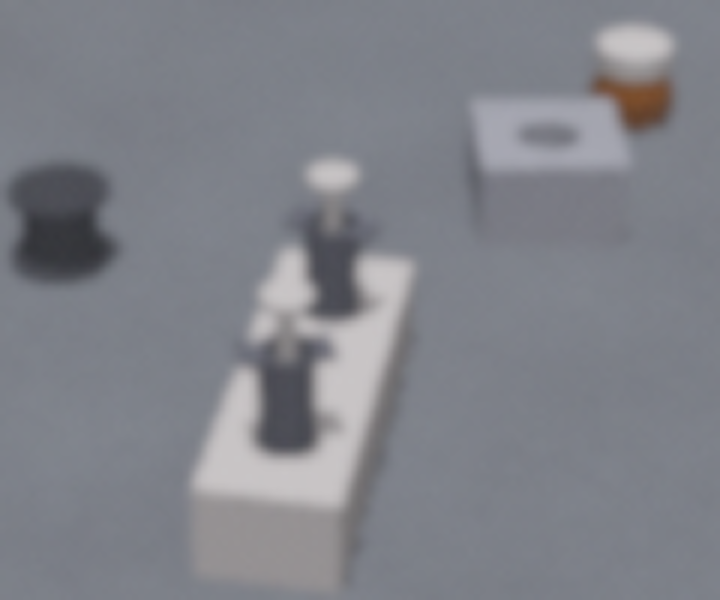

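arm_command:
  targets:
    - {"delta_pos": [-0.0687,-0.002,-0.05],"dr": [0,0,0]}
    - {"delta_pos": [-0.0687,-0.002,-0.05],"dr": [0,0,0]}
    - {"delta_pos": [-0.0687,-0.002,-0.05],"dr": [0,0,0]}
    - {"delta_pos": [-0.0687,-0.002,-0.05],"dr": [0,0,0]}
    - {"delta_pos": [-0.0687,-0.002,-0.05],"dr": [0,0,0]}
  hand: 1
  newtons: 40

```text
time_s: 1.4
tool_pos: [0.2623, -0.3467, 0.2108]
tool_rot: [[-0.972, 0.0, 0.236], [-0.236, -0.0, -0.972], [-0.0, -1.0, 0.0]]
ft_force: [0.5, 0.3, -0.2]
width: 0.0123
```

arm_command:
  targets:
    - {"delta_pos": [-0.0687,-0.002,-0.05],"dr": [0,0,0]}
    - {"delta_pos": [-0.0687,-0.002,-0.05],"dr": [0,0,0]}
    - {"delta_pos": [-0.0687,-0.002,-0.05],"dr": [0,0,0]}
    - {"delta_pos": [-0.0687,-0.002,-0.05],"dr": [0,0,0]}
    - {"delta_pos": [-0.0687,-0.002,-0.05],"dr": [0,0,0]}

```text
time_s: 1.9
tool_pos: [0.3997, -0.1844, 0.2159]
tool_rot: [[-0.972, 0.0, 0.236], [-0.236, -0.0, -0.972], [-0.0, -1.0, 0.001]]
ft_force: [0.3, -0.7, -0.0]
width: -0.0001
```

arm_command:
  targets:
    - {"delta_pos": [-0.0687,-0.002,-0.05],"dr": [0,0,0]}
    - {"delta_pos": [-0.0687,-0.002,-0.05],"dr": [0,0,0]}
    - {"delta_pos": [-0.0687,-0.002,-0.05],"dr": [0,0,0]}
    - {"delta_pos": [-0.0687,-0.002,-0.05],"dr": [0,0,0]}
    - {"delta_pos": [-0.0687,-0.002,-0.05],"dr": [0,0,0]}

```text
time_s: 2.4
tool_pos: [0.5371, -0.0222, 0.2207]
tool_rot: [[-0.972, 0.0, 0.237], [-0.237, -0.0, -0.972], [-0.0, -1.0, 0.0]]
ft_force: [0.6, -2.1, -1.3]
width: -0.0001
```

```bash
cat >> h.py <<'E'
def go(t,yaw=None):
    """delta to world target in tool units; yaw = desired jaw-line angle deg (mod 180)"""
    s=bot.sense();R=s['tool_rot'];d=R.T@(np.array(t)-s['tool_pos'])/0.5
    a=np.degrees(np.arctan2(R[1,2],R[0,2]))
    print('t',round(s['time_s'],2),'pos',s['tool_pos'].round(4),'tooly',R[:,1].round(4),'jaw',a.round(2),'F',s['ft_force'].round(2),'w',round(s['width'],4),'j6',round(s['joint_positions'][5],2))
    print(' delta units',d.round(4))
    if yaw is not None:
        e=(yaw-a+90)%180-90
        print(' dr about tool y (units)',round(-e/30,3),'deg',e)
E
python3 - <<'E'
from h import *
go((0.5363,-0.0235,0.15))
p=read_camera('wrist');save(p,'w1.png');w=cloud(p);np.save('w1.npy',w)
print(p['world_from_camera'].round(3).tolist())
E
```

```text
t 2.4 pos [ 0.5371 -0.0222  0.2207] tooly [ 3.e-04 -2.e-04 -1.e+00] jaw -76.31 F [ 0.62 -2.12 -1.33] w -0.0001 j6 1.07
 delta units [0.0021 0.1415 0.0021]
[[0.237, -0.935, -0.266, 0.605], [-0.972, -0.227, -0.065, -0.005], [0.001, 0.274, -0.962, 0.388], [0.0, 0.0, 0.0, 1.0]]
```

View pics/w1.png

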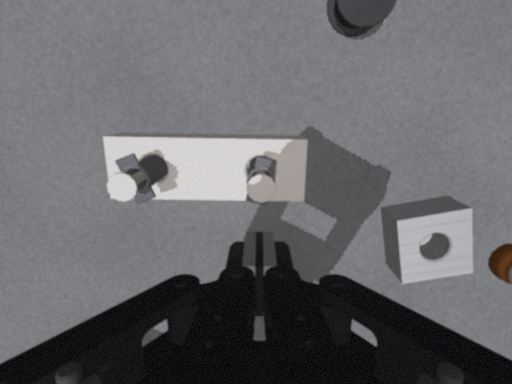

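The wrist view shows syringe A's disc at (122,187), with its ears turned, and B's disc at (261,188). The reject hole is at (434,246). I'll measure them from this view.

```bash
python3 - <<'E'
from h import *
w=np.load('w1.npy')
def rect(r0,r1,c0,c1,zlo,zhi,name):
    q=w[r0:r1,c0:c1].reshape(-1,3);q=q[(q[:,2]>zlo)&(q[:,2]<zhi)]
    R=cv2.minAreaRect((q[:,:2]*1000).astype(np.float32));print(name,len(q),np.round(R[0],1),np.round(R[1],1),round(R[2],1),np.median(q[:,2]).round(4),np.percentile(q[:,2],90).round(4))
rect(120,215,90,230,.046,.054,'standL');rect(125,210,100,315,.046,.054,'stand')
rect(205,285,385,480,.046,.054,'rej')
rect(165,210,100,145,.118,.14,'thumbA');rect(165,210,240,285,.118,.14,'thumbB')
rect(145,210,105,180,.094,.104,'earsA');rect(145,210,235,290,.094,.104,'earsB')
im=cv2.imread('pics/w1.png');cv2.imwrite('pics/w1z.png',cv2.resize(im[130:215,95:300],None,fx=3.9,fy=3.9,interpolation=cv2.INTER_CUBIC))
m=(w[...,2]>.094)&(w[...,2]<.104)
for c0,c1 in((105,180),(235,290)):
    q=w[145:210,c0:c1][m[145:210,c0:c1]]
    d=q[:,:2]-q[:,:2].mean(0);U=np.linalg.svd(d,full_matrices=False)[2];print(q.mean(0),np.degrees(np.arctan2(U[0,1],U[0,0]))%180)
E
```

```text
standL 5724 [514.3  76.7] [ 71.4 136.2] 12.5 0.0489 0.0499
stand 9254 [523.5  35. ] [ 71.4 221.4] 12.7 0.0489 0.0499
rej 4199 [ 495.9 -246.4] [86.  85.1] 25.6 0.0489 0.0498
thumbA 727 [510.5  93.2] [25.3 25.3] 65.9 0.1287 0.1295
thumbB 654 [536.7 -22.8] [25.2 24.6] 14.1 0.1262 0.1271
earsA 701 [511.5  91.6] [46.5 23.8] 34.3 0.0987 0.0997
earsB 429 [536.8 -22.8] [45.7 26.5] 0.7 0.0989 0.0998
[0.51316    0.09175242 0.09857347] 35.00164599423451
[ 0.54579057 -0.02204113  0.09883884] 173.86364116405326
```

View pics/w1z.png

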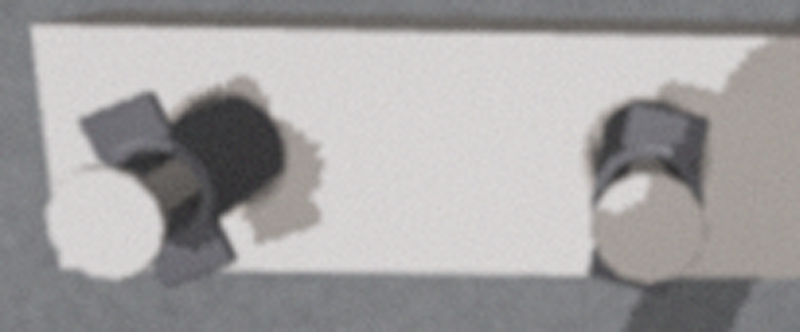

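arm_command:
  targets:
    - {"delta_pos": [0.0016,0.04,0.0016],"dr": [0,0,0]}
    - {"delta_pos": [0,0.04,0],"dr": [0,0,0]}
    - {"delta_pos": [0,0.04,0],"dr": [0,0,0]}
    - {"delta_pos": [0,0.04,0],"dr": [0,0,0]}
    - {"delta_pos": [0,0.013,0],"dr": [0,0,0]}

```text
time_s: 2.95
tool_pos: [0.5346, -0.0247, 0.1323]
tool_rot: [[-0.972, -0.003, 0.237], [-0.237, 0.001, -0.972], [0.003, -1.0, -0.002]]
ft_force: [-0.2, 0.8, 0.2]
width: -0.0001
```

arm_command:
  targets:
    - {"delta_pos": [0,0.002,0],"dr": [0,0,0]}
    - {"delta_pos": [0,0.002,0],"dr": [0,0,0]}
    - {"delta_pos": [0,0.002,0],"dr": [0,0,0]}
    - {"delta_pos": [0,0,0],"dr": [0,0,0]}
    - {"delta_pos": [0,0,0],"dr": [0,0,0]}

```text
time_s: 3.45
tool_pos: [0.5357, -0.0249, 0.1315]
tool_rot: [[-0.972, 0.001, 0.237], [-0.237, -0.0, -0.972], [-0.001, -1.0, 0.0]]
ft_force: [0.5, -0.3, 0.3]
width: -0.0003
```

arm_command:
  targets:
    - {"delta_pos": [-0.001,0.006,-0.0033],"dr": [0,0,0]}
    - {"delta_pos": [0,0.006,0],"dr": [0,0,0]}
    - {"delta_pos": [0,0.006,0],"dr": [0,0,0]}
    - {"delta_pos": [0,0.004,0],"dr": [0,0,0]}
    - {"delta_pos": [0,0,0],"dr": [0,0,0]}

```text
time_s: 3.95
tool_pos: [0.5354, -0.0231, 0.1197]
tool_rot: [[-0.972, -0.001, 0.237], [-0.237, 0.0, -0.972], [0.001, -1.0, -0.0]]
ft_force: [-0.4, -0.0, -0.3]
width: 0.0001
```

arm_command:
  targets:
    - {"delta_pos": [0,0.002,0],"dr": [0,0,0]}
    - {"delta_pos": [0,0.001,0],"dr": [0,0,0]}
    - {"delta_pos": [0,0.001,0],"dr": [0,0,0]}
    - {"delta_pos": [0,0.001,0],"dr": [0,0,0]}
    - {"delta_pos": [0,0.001,0],"dr": [0,0,0]}

```text
time_s: 4.45
tool_pos: [0.5356, -0.0231, 0.1171]
tool_rot: [[-0.972, 0.0, 0.237], [-0.237, -0.0, -0.972], [-0.0, -1.0, 0.0]]
ft_force: [0.8, 0.3, -0.1]
width: -0.0002
```

```bash
python3 - <<'E'
from h import *
go((.5365,-.0232,.115))
p=read_camera('side');save(p,'s2.png')
s=p['image'][160:260,220:340];cv2.imwrite('pics/s2z.png',cv2.resize(s[...,::-1],None,fx=6,fy=6,interpolation=cv2.INTER_CUBIC))
for i in range(3):
    print(bot.sense()['ft_force'])
    w=cloud(read_camera('wrist'))
E
```

```text
t 4.45 pos [ 0.5356 -0.0231  0.1171] tooly [ 0. -0. -1.] jaw -76.32 F [ 0.77  0.32 -0.13] w -0.0002 j6 1.07
 delta units [-0.0017  0.0042  0.0005]
[ 0.15944483  0.2027465  -0.49402714]
[0.5490952  0.10915522 0.34663648]
[-0.42982224 -0.59911137 -1.31621641]
```

View pics/s2z.png

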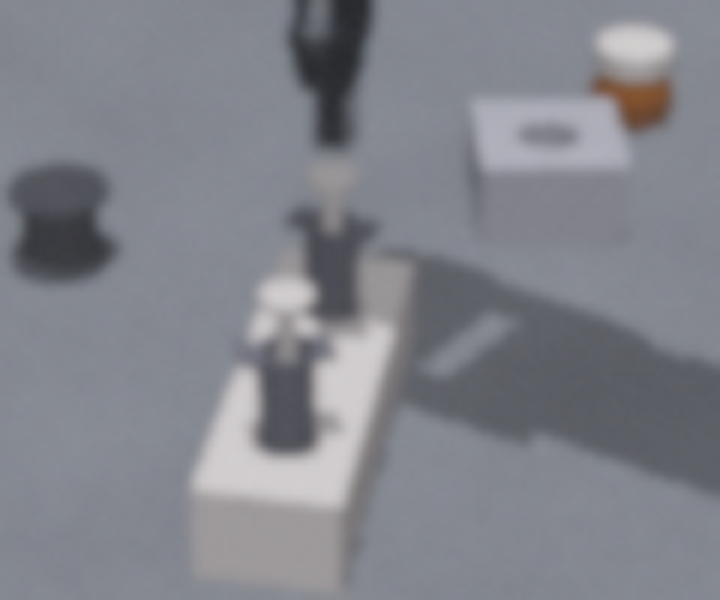

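The fingertips still sit just above the disc, so they haven't touched it even though the tool reading is 0.117. I'll measure the true tip height.

```bash
python3 - <<'E'
from h import *
p=read_camera('side');w=cloud(p)
for r in range(172,202): print(r,np.round(w[r,270:281:2]*1000,0)[:, :].astype(int).tolist() if not np.isnan(w[r,270:281:2]).any() else 'nan')
E
```

```text
172 [[538, 14, 200], [535, 7, 198], [530, 4, 198], [522, 8, 201], [517, 5, 201], [520, -19, 189]]
173 [[538, 14, 197], [534, 9, 196], [529, 5, 195], [524, 3, 195], [515, 9, 200], [657, -354, 2]]
174 [[541, 6, 189], [536, 4, 190], [529, 6, 192], [523, 6, 193], [516, 8, 196], [657, -355, -2]]
175 [[688, -328, 0], [544, -15, 176], [536, -10, 180], [530, -11, 181], [525, -15, 180], [652, -342, 0]]
176 [[683, -316, 2], [544, -14, 173], [535, -9, 177], [530, -13, 176], [527, -19, 174], [649, -335, 0]]
177 [[680, -309, 2], [544, -15, 169], [535, -9, 174], [530, -12, 173], [526, -17, 172], [644, -322, 3]]
178 [[677, -303, 1], [544, -16, 165], [536, -11, 169], [531, -14, 169], [527, -19, 167], [642, -317, 2]]
179 [[672, -292, 3], [544, -16, 162], [536, -11, 166], [531, -15, 165], [527, -19, 164], [637, -305, 4]]
180 [[672, -292, -2], [545, -17, 158], [535, -9, 164], [530, -11, 164], [527, -19, 161], [637, -306, -1]]
181 [[666, -278, 2], [544, -15, 156], [536, -10, 160], [531, -13, 160], [527, -19, 158], [633, -296, 1]]
182 [[662, -268, 4], [545, -17, 152], [536, -12, 156], [530, -12, 157], [5
[... 1012 characters left out ...]
, 102], [540, -20, 110], [534, -22, 111], [603, -205, -1], [595, -204, 2]]
195 nan
196 [[552, -19, 101], [548, -24, 99], [540, -22, 102], [533, -20, 105], [533, -35, 97], [524, -30, 102]]
197 [[551, -17, 99], [544, -16, 101], [540, -21, 99], [534, -22, 100], [531, -32, 95], [521, -22, 103]]
198 [[614, -160, 4], [543, -12, 100], [536, -11, 102], [530, -13, 102], [525, -17, 102], [519, -18, 102]]
199 [[612, -156, 3], [543, -14, 95], [537, -13, 97], [531, -16, 97], [526, -19, 96], [518, -15, 101]]
200 [[610, -151, 2], [542, -11, 93], [535, -10, 96], [529, -10, 97], [524, -15, 95], [578, -164, 2]]
201 [[575, -71, 50], [542, -10, 91], [536, -12, 91], [528, -9, 94], [527, -22, 87], [577, -160, 1]]
```

```bash
python3 - <<'E'
from h import *
w=np.load('w1.npy')
for r in range(228,275,4): print(r,np.round(w[r,246:278:5]*1000).tolist())
p=read_camera('wrist');save(p,'w2.png');w=cloud(p);print('now')
for r in range(200,275,5): print(r,np.round(w[r,246:278:10]*1000).tolist())
p=read_camera('top');w=cloud(p);save(p,'t2.png')
E
```

```text
228 [[446.0, -26.0, -0.0], [448.0, -33.0, 0.0], [448.0, -39.0, -2.0], [450.0, -46.0, -1.0], [452.0, -52.0, -1.0], [454.0, -59.0, -0.0], [455.0, -65.0, -0.0]]
232 [[547.0, -13.0, 251.0], [547.0, -15.0, 250.0], [547.0, -18.0, 249.0], [548.0, -20.0, 250.0], [548.0, -22.0, 250.0], [549.0, -25.0, 251.0], [449.0, -67.0, -1.0]]
236 [[546.0, -13.0, 255.0], [547.0, -15.0, 255.0], [548.0, -18.0, 255.0], [548.0, -20.0, 254.0], [548.0, -22.0, 254.0], [549.0, -25.0, 254.0], [444.0, -68.0, -0.0]]
240 [[546.0, -13.0, 259.0], [547.0, -16.0, 259.0], [547.0, -18.0, 259.0], [548.0, -20.0, 259.0], [548.0, -22.0, 259.0], [549.0, -24.0, 259.0], [439.0, -70.0, -0.0]]
244 [[547.0, -14.0, 264.0], [547.0, -16.0, 264.0], [548.0, -18.0, 264.0], [548.0, -20.0, 263.0], [549.0, -22.0, 264.0], [549.0, -24.0, 263.0], [546.0, -28.0, 255.0]]
248 [[547.0, -14.0, 267.0], [547.0, -16.0, 268.0], [548.0, -18.0, 268.0], [548.0, -20.0, 268.0], [549.0, -22.0, 268.0], [549.0, -24.0, 268.0], [546.0, -28.0, 259.0]]
252 [[547.0, -14.0, 272.0], [547.0, -16.0, 271.0], [547.0, -18.0, 271.0], [548.0, -20.0, 271.0], [549.0, -22.0, 272
[... 1625 characters left out ...]
538.0, -32.0, 126.0]]
240 [[546.0, -14.0, 157.0], [546.0, -19.0, 155.0], [547.0, -23.0, 156.0], [536.0, -32.0, 127.0]]
245 [[545.0, -15.0, 160.0], [546.0, -19.0, 160.0], [547.0, -23.0, 160.0], [544.0, -29.0, 152.0]]
250 [[545.0, -15.0, 166.0], [546.0, -19.0, 165.0], [547.0, -23.0, 165.0], [545.0, -28.0, 158.0]]
255 [[545.0, -15.0, 170.0], [546.0, -19.0, 170.0], [547.0, -23.0, 171.0], [544.0, -28.0, 162.0]]
260 [[545.0, -15.0, 174.0], [546.0, -19.0, 175.0], [547.0, -23.0, 175.0], [544.0, -28.0, 167.0]]
265 [[545.0, -15.0, 178.0], [547.0, -19.0, 179.0], [547.0, -22.0, 179.0], [547.0, -27.0, 177.0]]
270 [[547.0, -15.0, 185.0], [545.0, -19.0, 179.0], [548.0, -22.0, 184.0], [551.0, -25.0, 187.0]]
```

View pics/w2.png

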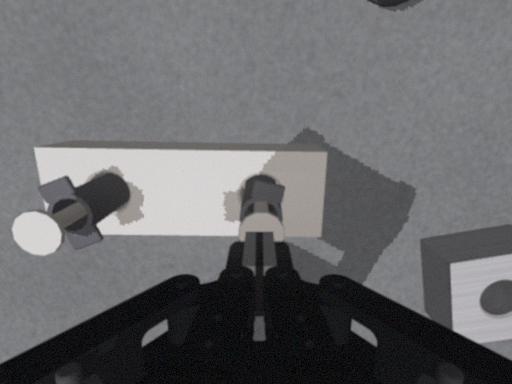

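```bash
python3 - <<'E'
from h import *
print(bot.grip_point_offset,[a for a in dir(bot) if a[0]!='_'])
p=read_camera('side');w=cloud(p)
im=p['image'][60:200,230:340];cv2.imwrite('pics/s3z.png',cv2.resize(im[...,::-1],None,fx=4.2,fy=4.2,interpolation=cv2.INTER_CUBIC))
s=bot.sense();print(s['joint_positions'],s['tool_pos'])
# project TCP and grasp pt in side and wrist
for n in('side','wrist'):
    p=read_camera(n);T=np.linalg.inv(p['world_from_camera'])
    for dz in(0,.019,.03):
        uv=cv2.projectPoints((s['tool_pos']+[0,0,dz]).reshape(1,3),cv2.Rodrigues(T[:3,:3])[0],T[:3,3],p['camera_matrix'],p['dist_coeffs'])[0];print(n,dz,uv.ravel())
E
```

```text
0.0187 ['IKError', 'grip_point_offset', 'job_done', 'sense']
[-2.61852352e-01  4.21869098e-01  1.58599181e+00  6.33256979e-06
  1.13367763e+00  1.07016191e+00] [ 0.53562317 -0.0231442   0.11713109]
side 0 [275.61695901 191.78597925]
side 0.019 [275.66116694 186.2393828 ]
side 0.03 [275.68702048 182.98981558]
wrist 0 [259.8125068  229.88504202]
wrist 0.019 [259.92122618 244.04303064]
wrist 0.03 [259.99631353 253.81615129]
```

View pics/s3z.png

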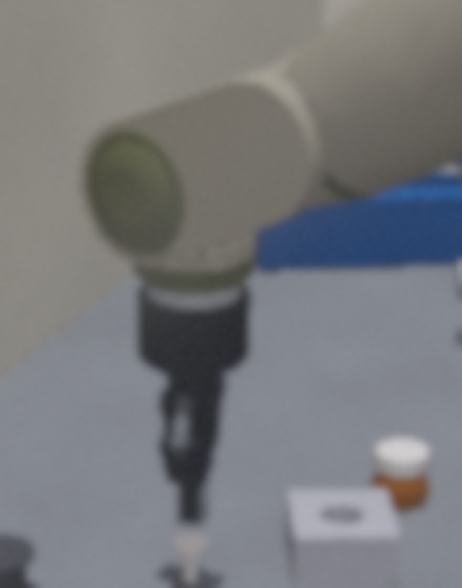

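Both cameras put the fingertips about 29 mm above the reported TCP, which disagrees with the interface text. I'll go by the cameras and the force, and creep down to contact.

arm_command:
  targets:
    - {"delta_pos": [-0.0017,0.01,0],"dr": [0,0,0]}
    - {"delta_pos": [0,0.01,0],"dr": [0,0,0]}
    - {"delta_pos": [0,0.01,0],"dr": [0,0,0]}
    - {"delta_pos": [0,0.003,0],"dr": [0,0,0]}
    - {"delta_pos": [0,0.0,0],"dr": [0,0,0]}

```text
time_s: 5.45
tool_pos: [0.5363, -0.0229, 0.1003]
tool_rot: [[-0.972, -0.0, 0.237], [-0.237, 0.0, -0.972], [0.0, -1.0, -0.0]]
ft_force: [-0.1, -0.3, -0.1]
width: -0.0001
```

arm_command:
  targets:
    - {"delta_pos": [0,0.002,0],"dr": [0,0,0]}
    - {"delta_pos": [0,0.002,0],"dr": [0,0,0]}
    - {"delta_pos": [0,0.002,0],"dr": [0,0,0]}
    - {"delta_pos": [0,0.002,0],"dr": [0,0,0]}
    - {"delta_pos": [0,0.002,0],"dr": [0,0,0]}

```text
time_s: 5.95
tool_pos: [0.5365, -0.0229, 0.0957]
tool_rot: [[-0.972, 0.0, 0.237], [-0.237, -0.0, -0.972], [-0.0, -1.0, 0.0]]
ft_force: [-0.8, -0.5, 3.7]
width: -0.0003
```

Contact at 3.7 N. Continuing down.

arm_command:
  targets:
    - {"delta_pos": [0,0.002,0],"dr": [0,0,0]}
    - {"delta_pos": [0,0.002,0],"dr": [0,0,0]}
    - {"delta_pos": [0,0.002,0],"dr": [0,0,0]}
    - {"delta_pos": [0,0.002,0],"dr": [0,0,0]}
    - {"delta_pos": [0,0.002,0],"dr": [0,0,0]}

```text
time_s: 6.45
tool_pos: [0.5364, -0.0229, 0.0905]
tool_rot: [[-0.972, 0.0, 0.237], [-0.237, 0.0, -0.972], [-0.0, -1.0, 0.0]]
ft_force: [0.1, -0.5, 4.3]
width: -0.0
```

arm_command:
  targets:
    - {"delta_pos": [0,0.001,0],"dr": [0,0,0]}
    - {"delta_pos": [0,0.001,0],"dr": [0,0,0]}
    - {"delta_pos": [0,0.001,0],"dr": [0,0,0]}
    - {"delta_pos": [0,0.001,0],"dr": [0,0,0]}
    - {"delta_pos": [0,0.001,0],"dr": [0,0,0]}

```text
time_s: 6.95
tool_pos: [0.5365, -0.0229, 0.0881]
tool_rot: [[-0.972, 0.0, 0.237], [-0.237, -0.0, -0.972], [-0.0, -1.0, 0.0]]
ft_force: [0.7, -1.9, 3.1]
width: -0.0001
```

arm_command:
  targets:
    - {"delta_pos": [0,0.001,0],"dr": [0,0,0]}
    - {"delta_pos": [0,0.001,0],"dr": [0,0,0]}
    - {"delta_pos": [0,0.001,0],"dr": [0,0,0]}
    - {"delta_pos": [0,0.001,0],"dr": [0,0,0]}
    - {"delta_pos": [0,0.001,0],"dr": [0,0,0]}

```text
time_s: 7.45
tool_pos: [0.5364, -0.0229, 0.0856]
tool_rot: [[-0.972, -0.0, 0.237], [-0.237, 0.0, -0.972], [0.0, -1.0, -0.0]]
ft_force: [-0.4, -0.8, 3.8]
width: -0.0
```

arm_command:
  targets:
    - {"delta_pos": [0,0.001,0],"dr": [0,0,0]}
    - {"delta_pos": [0,0.001,0],"dr": [0,0,0]}
    - {"delta_pos": [0,0.001,0],"dr": [0,0,0]}
    - {"delta_pos": [0,0.001,0],"dr": [0,0,0]}
    - {"delta_pos": [0,0.001,0],"dr": [0,0,0]}

```text
time_s: 7.95
tool_pos: [0.5364, -0.0229, 0.0831]
tool_rot: [[-0.972, 0.0, 0.237], [-0.237, 0.0, -0.972], [-0.0, -1.0, -0.0]]
ft_force: [0.1, 0.7, 3.8]
width: 0.0002
```

arm_command:
  targets:
    - {"delta_pos": [0,0.001,0],"dr": [0,0,0]}
    - {"delta_pos": [0,0.001,0],"dr": [0,0,0]}
    - {"delta_pos": [0,0.001,0],"dr": [0,0,0]}
    - {"delta_pos": [0,0.001,0],"dr": [0,0,0]}
    - {"delta_pos": [0,0.001,0],"dr": [0,0,0]}

```text
time_s: 8.45
tool_pos: [0.5364, -0.0229, 0.0806]
tool_rot: [[-0.972, 0.0, 0.237], [-0.237, 0.0, -0.972], [-0.0, -1.0, -0.0]]
ft_force: [0.2, -0.8, 3.9]
width: 0.0
```

arm_command:
  targets:
    - {"delta_pos": [0,0.001,0],"dr": [0,0,0]}
    - {"delta_pos": [0,0.001,0],"dr": [0,0,0]}
    - {"delta_pos": [0,0.001,0],"dr": [0,0,0]}
    - {"delta_pos": [0,0.001,0],"dr": [0,0,0]}
    - {"delta_pos": [0,0,0],"dr": [0,0,0]}

```text
time_s: 8.95
tool_pos: [0.5375, -0.0232, 0.0802]
tool_rot: [[-0.972, 0.003, 0.237], [-0.237, -0.001, -0.972], [-0.003, -1.0, 0.002]]
ft_force: [-2.1, 0.8, 15.4]
width: 0.0
```

Abrupt stop at 15 N after about 20 mm of even 4 N drag, so this looks like the hard stop. I'll lift and check the disc height.

arm_command:
  targets:
    - {"delta_pos": [0,-0.02,0],"dr": [0,0,0]}
    - {"delta_pos": [0,-0.05,0],"dr": [0,0,0]}
    - {"delta_pos": [0,-0.06,0],"dr": [0,0,0]}
    - {"delta_pos": [0,0,-0.06],"dr": [0,0,0]}
    - {"delta_pos": [0,0,-0.08],"dr": [0,0,0]}

```text
time_s: 9.45
tool_pos: [0.5199, 0.0449, 0.144]
tool_rot: [[-0.972, 0.001, 0.234], [-0.234, -0.0, -0.972], [-0.001, -1.0, 0.0]]
ft_force: [0.7, 0.6, -0.3]
width: -0.0004
```

```bash
python3 - <<'E'
from h import *
go((.5103,.0934,.112))
for n in('wrist','side','top'):
    p=read_camera(n);save(p,n+'3.png');w=cloud(p)
    m=(np.hypot(w[...,0]-.5365,w[...,1]+.0232)<.010)&(w[...,2]<.2)
    q=w[m];q=q[q[:,2]>.08];print(n,len(q),np.percentile(q[:,2],[10,25,50,75,90]).round(4))
    m=(np.hypot(w[...,0]-.5103,w[...,1]-.0934)<.012)&(w[...,2]<.135)&(w[...,2]>.11);q=w[m];print(len(q),np.median(q,axis=0))
    m=(np.abs(w[...,0]-.523)<.05)&(np.abs(w[...,1]-.035)<.02)&(w[...,2]<.06)&(w[...,2]>.04);print('stand',np.median(w[m][:,2]))
E
```

```text
t 9.45 pos [0.5199 0.0449 0.144 ] tooly [ 6.e-04 -2.e-04 -1.e+00] jaw -76.47 F [ 0.68  0.62 -0.26] w -0.0004 j6 1.2
 delta units [-0.0041  0.064  -0.0989]
wrist 614 [0.1042 0.1045 0.105  0.1054 0.1057]
1102 [0.51046723 0.09351294 0.1286941 ]
stand 0.0489744787624643
side 22 [0.0843 0.1041 0.1069 0.1077 0.1079]
50 [0.50925166 0.09485593 0.13015114]
stand 0.05117809403304718Traceback (most recent call last):
  File "<stdin>", line 6, in <module>
    return _quantile_unchecked(
        a, q, axis, out, overwrite_input, method, keepdims, weights)
    return _ureduce(a,
                    func=_quantile_ureduce_func,
    ...<5 lines>...
                    overwrite_input=overwrite_input,
                    method=method)
    r = func(a, **kwargs)
    result = _quantile(arr,
                       quantiles=q,
    ...<2 lines>...
                       out=out,
                       weights=wgt)
    slices_having_nans = np.isnan(arr[-1, ...])
                                  ~~~^^^^^^^^^
IndexError: index -1 is out of bounds for axis 0 with size 0
```

View pics/wrist3.png

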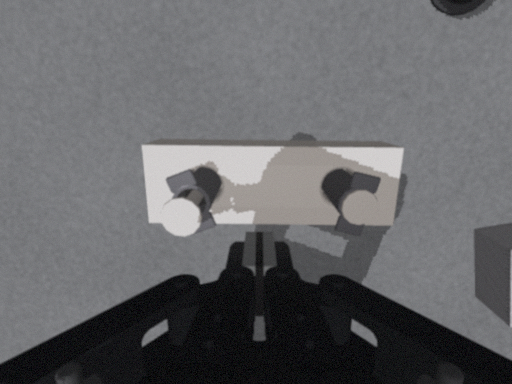

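B's disc now reads about 0.106, so it is fully home. Moving to A.

arm_command:
  targets:
    - {"delta_pos": [-0.001,0,-0.033],"dr": [0,0,0]}
    - {"delta_pos": [-0.001,0,-0.033],"dr": [0,0,0]}
    - {"delta_pos": [-0.002,0.01,-0.033],"dr": [0,0,0]}
    - {"delta_pos": [0,0.04,0],"dr": [0,0,0]}
    - {"delta_pos": [0,0.02,0],"dr": [0,0,0]}

```text
time_s: 10.1
tool_pos: [0.5095, 0.0933, 0.1071]
tool_rot: [[-0.972, -0.002, 0.236], [-0.236, -0.0, -0.972], [0.002, -1.0, -0.0]]
ft_force: [0.7, 0.7, 0.5]
width: 0.0001
```

arm_command:
  targets:
    - {"delta_pos": [0,0.0,0],"dr": [0,0,0]}
    - {"delta_pos": [0,0.004,0],"dr": [0,0,0]}
    - {"delta_pos": [0,0.004,0],"dr": [0,0,0]}
    - {"delta_pos": [0,0.004,0],"dr": [0,0,0]}
    - {"delta_pos": [0,0.004,0],"dr": [0,0,0]}

```text
time_s: 10.6
tool_pos: [0.5106, 0.0935, 0.1012]
tool_rot: [[-0.972, 0.002, 0.236], [-0.236, -0.0, -0.972], [-0.001, -1.0, 0.0]]
ft_force: [0.2, -0.5, 4.0]
width: -0.0
```

arm_command:
  targets:
    - {"delta_pos": [0,0.003,0],"dr": [0,0,0]}
    - {"delta_pos": [0,0.003,0],"dr": [0,0,0]}
    - {"delta_pos": [0,0.002,0],"dr": [0,0,0]}
    - {"delta_pos": [0,0.002,0],"dr": [0,0,0]}
    - {"delta_pos": [0,0.002,0],"dr": [0,0,0]}

```text
time_s: 11.1
tool_pos: [0.5102, 0.0937, 0.0946]
tool_rot: [[-0.972, 0.0, 0.237], [-0.237, -0.0, -0.972], [-0.0, -1.0, 0.0]]
ft_force: [0.2, -0.7, 4.7]
width: -0.0001
```

arm_command:
  targets:
    - {"delta_pos": [0,0.002,0],"dr": [0,0,0]}
    - {"delta_pos": [0,0.001,0],"dr": [0,0,0]}
    - {"delta_pos": [0,0.001,0],"dr": [0,0,0]}
    - {"delta_pos": [0,0.001,0],"dr": [0,0,0]}
    - {"delta_pos": [0,0.001,0],"dr": [0,0,0]}

```text
time_s: 11.6
tool_pos: [0.5102, 0.0937, 0.0917]
tool_rot: [[-0.972, 0.0, 0.237], [-0.237, -0.0, -0.972], [-0.0, -1.0, 0.0]]
ft_force: [-0.2, -0.1, 4.7]
width: 0.0001
```

arm_command:
  targets:
    - {"delta_pos": [0,0.001,0],"dr": [0,0,0]}
    - {"delta_pos": [0,0.001,0],"dr": [0,0,0]}
    - {"delta_pos": [0,0.001,0],"dr": [0,0,0]}
    - {"delta_pos": [0,0,0],"dr": [0,0,0]}
    - {"delta_pos": [0,0,0],"dr": [0,0,0]}

```text
time_s: 12.1
tool_pos: [0.5104, 0.0936, 0.0905]
tool_rot: [[-0.972, 0.001, 0.237], [-0.237, -0.0, -0.972], [-0.001, -1.0, 0.0]]
ft_force: [0.5, -0.2, 7.0]
width: 0.0003
```

Up to 7 N and rising. I'll press about 0.8 mm more to confirm, which should stay well under 18 N.

arm_command:
  targets:
    - {"delta_pos": [0,0.001,0],"dr": [0,0,0]}
    - {"delta_pos": [0,0.0006,0],"dr": [0,0,0]}
    - {"delta_pos": [0,0,0],"dr": [0,0,0]}
    - {"delta_pos": [0,0,0],"dr": [0,0,0]}
    - {"delta_pos": [0,0,0],"dr": [0,0,0]}

```text
time_s: 12.6
tool_pos: [0.5106, 0.0936, 0.09]
tool_rot: [[-0.972, 0.001, 0.237], [-0.237, -0.0, -0.972], [-0.001, -1.0, 0.0]]
ft_force: [-0.3, -0.3, 8.2]
width: -0.0003
```

The force rises steadily (4.7, 7.0, 8.2 N at about 13–14 mm), so A is the blocked syringe and I stop here. Next: lift, turn the jaws to 124° and open.

arm_command:
  targets:
    - {"delta_pos": [0,-0.01,0],"dr": [0,0,0]}
    - {"delta_pos": [0,-0.04,0],"dr": [0,0,0]}
    - {"delta_pos": [0,-0.05,0],"dr": [0,-0.23,0]}
    - {"delta_pos": [0,-0.02,0],"dr": [0,-0.23,0]}
    - {"delta_pos": [0,-0.02,0],"dr": [0,-0.23,0]}

```text
time_s: 13.1
tool_pos: [0.5098, 0.0937, 0.1597]
tool_rot: [[-0.822, -0.001, 0.569], [-0.569, 0.0, -0.822], [0.001, -1.0, -0.0]]
ft_force: [0.7, -0.8, -0.2]
width: -0.0001
```

arm_command:
  targets:
    - {"delta_pos": [0,0,0],"dr": [0,0,0]}
    - {"delta_pos": [0,0,0],"dr": [0,0,0]}
    - {"delta_pos": [0,0,0],"dr": [0,0,0]}
    - {"delta_pos": [0,0,0],"dr": [0,0,0]}
    - {"delta_pos": [0,0,0],"dr": [0,0,0]}
  hand: 0

```text
time_s: 13.6
tool_pos: [0.5099, 0.0937, 0.1589]
tool_rot: [[-0.826, -0.001, 0.564], [-0.564, 0.0, -0.826], [0.001, -1.0, -0.0]]
ft_force: [0.1, -0.3, 0.2]
width: 0.0723
```

```bash
python3 - <<'E'
from h import *
go((.5103,.0934,.056),124.4)
p=read_camera('wrist');save(p,'w4.png');w=cloud(p);np.save('w4.npy',w)
def pc(w,z0,z1,name):
    q=w.reshape(-1,3);q=q[(q[:,2]>z0)&(q[:,2]<z1)&(abs(q[:,0]-.5103)<.05)&(abs(q[:,1]-.0934)<.05)]
    if len(q):
        d=q[:,:2]-q[:,:2].mean(0);U=np.linalg.svd(d,full_matrices=False)[2]
        print(name,len(q),np.median(q,0).round(4),np.round(cv2.minAreaRect((q[:,:2]*1000).astype(np.float32))[:2],1).tolist() if 0 else cv2.minAreaRect((q[:,:2]*1000).astype(np.float32)))
pc(w,.108,.125,'disc');pc(w,.094,.104,'ears')
p=read_camera('side');save(p,'s4.png');ws=cloud(p);np.save('s4.npy',ws)
s=p['image'][60:260,200:340];cv2.imwrite('pics/s4z.png',cv2.resize(s[...,::-1],None,fx=3,fy=3,interpolation=cv2.INTER_CUBIC))
# tall: robot points heights near tool axis, side view
t=bot.sense()['tool_pos']
E
```

```text
t 13.6 pos [0.5099 0.0937 0.1589] tooly [-8.e-04  0.e+00 -1.e+00] jaw -55.67 F [ 0.1  -0.26  0.16] w 0.0723 j6 0.93
 delta units [-0.0004  0.2058  0.0009]
 dr about tool y (units) -0.002 deg 0.06683056808378751
disc 959 [0.5105 0.0941 0.1152] ((510.0988464355469, 93.95018768310547), (25.125751495361328, 24.9596004486084), 85.92865753173828)
ears 722 [0.5208 0.1005 0.0988] ((510.12579345703125, 93.6862564086914), (46.15137481689453, 26.998554229736328), 34.80122375488281)
```

View pics/w4.png

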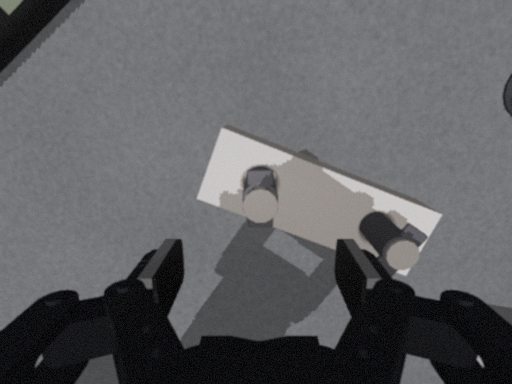

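View pics/s4z.png

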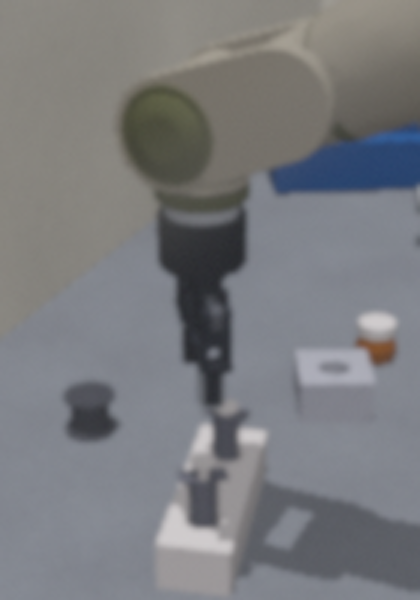

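```bash
python3 - <<'E'
from h import *
t=np.array([.5099,.0937,.1589]);R=np.array([[-.826,0,.564],[-.564,0,-.826],[0,-1,0]])
for f in('w4','s4'):
    w=np.load(f+'.npy');q=((w-t)@R)  # tool coords
    m=(np.abs(q[...,0])<.05)&(np.abs(q[...,2])<.07)&(q[...,1]<.0)&(w[...,2]>.14)
    Q=q[m]
    # histogram along axis
    for a in np.arange(-.2,0.0,.008):
        s=Q[(Q[:,1]>=a)&(Q[:,1]<a+.008)]
        if len(s)>3: print(f,round(-a*1000),len(s),'x',(np.percentile(s[:,0],[2,98])*1000).round(),'z',(np.percentile(s[:,2],[2,98])*1000).round())
E
```

```text
w4 128 404 x [-21. -20.] z [-21.  20.]
w4 120 3976 x [-21. -11.] z [-28.  27.]
w4 112 8684 x [-18.  -7.] z [-58.  57.]
w4 104 7134 x [-18.  -3.] z [-64.  62.]
w4 96 6804 x [-17.   9.] z [-67.  66.]
w4 88 6958 x [-14.   9.] z [-65.  65.]
w4 80 1360 x [-15.  -7.] z [-61.  61.]
w4 72 1222 x [-12.   3.] z [-42.  42.]
w4 64 1215 x [-12.   9.] z [-49.  49.]
w4 56 1038 x [-12.  10.] z [-49.  48.]
w4 48 846 x [-12.   9.] z [-49.  48.]
w4 40 418 x [-12.  10.] z [-42.  41.]
s4 200 100 x [-35.  31.] z [-39.  -6.]
s4 192 89 x [-37.  29.] z [-38.  -3.]
s4 184 85 x [-37.  32.] z [-38.  -7.]
s4 176 88 x [-37.  29.] z [-39.  -6.]
s4 168 91 x [-37.  32.] z [-38.  -5.]
s4 160 53 x [-35.  27.] z [-39.  -8.]
s4 152 27 x [-12.  10.] z [-40. -27.]
s4 144 81 x [-12.  11.] z [-68.  -5.]
s4 136 83 x [-19.  19.] z [-70.  13.]
s4 128 48 x [-19.  15.] z [-69.  16.]
s4 120 50 x [-17.  11.] z [-69.  61.]
s4 112 38 x [-17.  11.] z [-69.  31.]
s4 104 33 x [-17.  11.] z [-70.  36.]
s4 96 38 x [-14.   9.] z [-70. -14.]
s4 88 20 x [-13.  11.] z [-70.  47.]
s4 80 15 x [-12.   7.] z [-55.  48.]
s4 72 32 x [-11.  11.] z [-55.  43.]
s4 64 28 x [-11.  10.] z [-54.  42.]
s4 56 34 x [-11.   9.] z [-54.  43.]
s4 48 32 x [-10.   9.] z [-52.  44.]
```

Pads measured. With the fingers at about 28 mm opening, the pad centre is about 47 mm behind the reported TCP, so I grip at TCP z ≈ 0.028.

arm_command:
  targets:
    - {"delta_pos": [0,0.05,0],"dr": [0,0,0]}
    - {"delta_pos": [0,0.05,0],"dr": [0,0,0]}
    - {"delta_pos": [0,0.04,0],"dr": [0,0,0]}
    - {"delta_pos": [0,0.04,0],"dr": [0,0,0]}
    - {"delta_pos": [0,0.02,0],"dr": [0,0,0]}

```text
time_s: 14.2
tool_pos: [0.5094, 0.0937, 0.0578]
tool_rot: [[-0.825, -0.002, 0.564], [-0.564, 0.0, -0.825], [0.002, -1.0, -0.001]]
ft_force: [1.1, -0.1, -0.3]
width: 0.0852
```

arm_command:
  targets:
    - {"delta_pos": [0,0.02,0],"dr": [0,0,0]}
    - {"delta_pos": [0,0.02,0],"dr": [0,0,0]}
    - {"delta_pos": [0,0.015,0],"dr": [0,0,0]}
    - {"delta_pos": [0,0.006,0],"dr": [0,0,0]}
    - {"delta_pos": [0,0,0],"dr": [0,0,0]}

```text
time_s: 14.7
tool_pos: [0.5101, 0.0937, 0.0286]
tool_rot: [[-0.825, -0.0, 0.565], [-0.565, 0.0, -0.825], [0.0, -1.0, -0.0]]
ft_force: [0.5, 0.1, 0.4]
width: 0.0853
```

```bash
python3 - <<'E'
from h import *
go((.5101,.0937,.028),124.6)
p=read_camera('wrist');save(p,'w5.png')
p=read_camera('side');s=p['image'][120:260,200:340];cv2.imwrite('pics/s5z.png',cv2.resize(s[...,::-1],None,fx=4,fy=4,interpolation=cv2.INTER_CUBIC))
E
```

```text
t 14.7 pos [0.5101 0.0937 0.0286] tooly [-3.e-04  0.e+00 -1.e+00] jaw -55.62 F [0.47 0.09 0.36] w 0.0853 j6 0.93
 delta units [-0.0001  0.0013 -0.    ]
 dr about tool y (units) -0.007 deg 0.22089599270844928
```

View pics/w5.png

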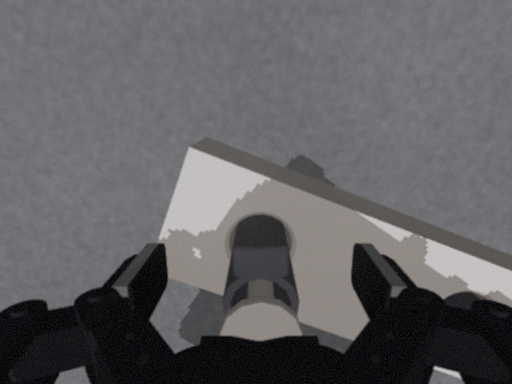

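View pics/s5z.png

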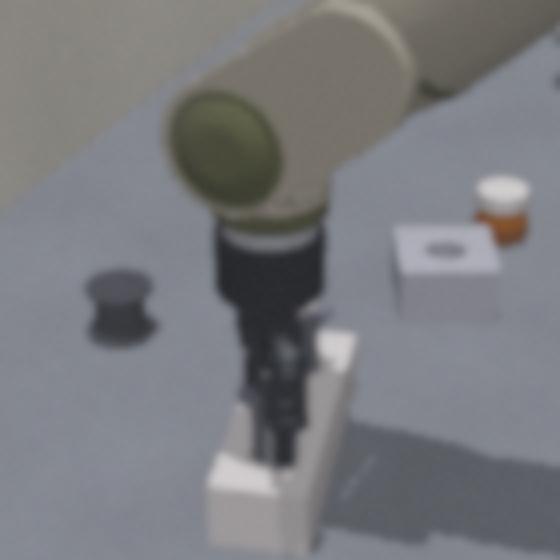

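The barrel is centred between the open fingers at about (260,250), and the tips are clear of the stand. Closing now.

arm_command:
  targets:
    - {"delta_pos": [0,0,0],"dr": [0,0,0]}
    - {"delta_pos": [0,0,0],"dr": [0,0,0]}
    - {"delta_pos": [0,0,0],"dr": [0,0,0]}
    - {"delta_pos": [0,0,0],"dr": [0,0,0]}
    - {"delta_pos": [0,0,0],"dr": [0,0,0]}
  hand: 1
  newtons: 40

```text
time_s: 15.3
tool_pos: [0.5103, 0.0936, 0.029]
tool_rot: [[-0.825, 0.0, 0.565], [-0.565, -0.0, -0.825], [-0.0, -1.0, 0.0]]
ft_force: [0.8, 0.2, 1.6]
width: 0.0268
```

arm_command:
  targets:
    - {"delta_pos": [0,0,0],"dr": [0,0,0]}
    - {"delta_pos": [0,0,0],"dr": [0,0,0]}
    - {"delta_pos": [0,0,0],"dr": [0,0,0]}
    - {"delta_pos": [0,-0.01,0],"dr": [0,0,0]}
    - {"delta_pos": [0,-0.01,0],"dr": [0,0,0]}

```text
time_s: 15.8
tool_pos: [0.5098, 0.0937, 0.0388]
tool_rot: [[-0.825, -0.001, 0.565], [-0.565, 0.0, -0.825], [0.001, -1.0, -0.001]]
ft_force: [-0.5, -0.6, -0.2]
width: 0.0271
```

Width 27 mm means the barrel is held. Lifting clear.

arm_command:
  targets:
    - {"delta_pos": [0,-0.04,0],"dr": [0,0,0]}
    - {"delta_pos": [0,-0.05,0],"dr": [0,0,0]}
    - {"delta_pos": [0,-0.05,0],"dr": [0,0,0]}
    - {"delta_pos": [0,-0.05,0],"dr": [0,0,0]}
    - {"delta_pos": [0,-0.05,0],"dr": [0,0,0]}

```text
time_s: 16.3
tool_pos: [0.5098, 0.0937, 0.1601]
tool_rot: [[-0.825, -0.0, 0.565], [-0.565, 0.0, -0.825], [0.0, -1.0, -0.0]]
ft_force: [0.5, -1.2, -0.7]
width: 0.0272
```

```bash
python3 - <<'E'
from h import *
go((.4965,-.2464,.155),115)
p=read_camera('side');save(p,'s6.png');s=p['image'][120:260,200:340];cv2.imwrite('pics/s6z.png',cv2.resize(s[...,::-1],None,fx=4,fy=4,interpolation=cv2.INTER_CUBIC))
p=read_camera('wrist');save(p,'w6.png');w=cloud(p);s=bot.sense();q=(w-s['tool_pos'])@s['tool_rot']
E
```

```text
t 16.3 pos [0.5098 0.0937 0.1601] tooly [-2.e-04  1.e-04 -1.e+00] jaw -55.62 F [ 0.53 -1.15 -0.7 ] w 0.0272 j6 0.93
 delta units [0.4061 0.01   0.5464]
 dr about tool y (units) 0.313 deg -9.38311824844078
```

View pics/s6z.png

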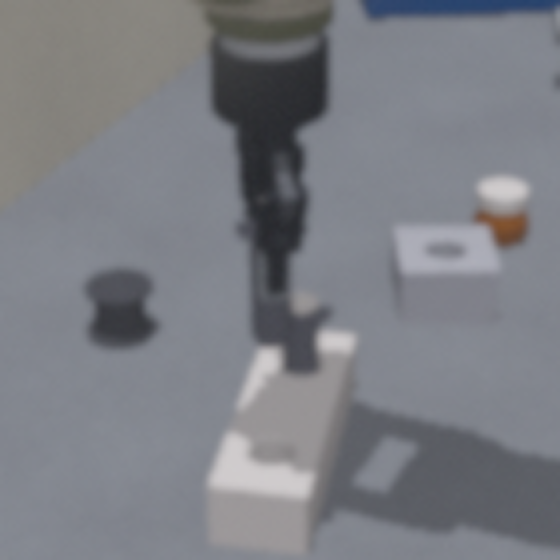

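View pics/w6.png

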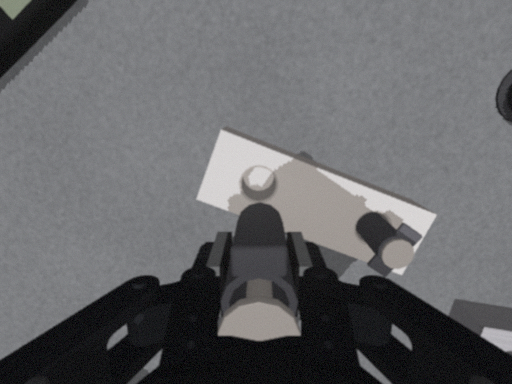

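arm_command:
  targets:
    - {"delta_pos": [0.04,0,0.054],"dr": [0,0,0]}
    - {"delta_pos": [0.04,0,0.054],"dr": [0,0,0]}
    - {"delta_pos": [0.04,0,0.054],"dr": [0,0,0]}
    - {"delta_pos": [0.04,0,0.054],"dr": [0,0,0]}
    - {"delta_pos": [0.04,0,0.054],"dr": [0,0,0]}

```text
time_s: 16.9
tool_pos: [0.5031, -0.0753, 0.1578]
tool_rot: [[-0.825, -0.002, 0.565], [-0.565, 0.001, -0.825], [0.001, -1.0, -0.001]]
ft_force: [1.0, 0.3, -1.3]
width: 0.0274
```

arm_command:
  targets:
    - {"delta_pos": [0.04,0,0.054],"dr": [0,0,0]}
    - {"delta_pos": [0.04,0,0.054],"dr": [0,0,0]}
    - {"delta_pos": [0.04,0,0.054],"dr": [0,0,0]}
    - {"delta_pos": [0.04,0,0.054],"dr": [0,0,0]}
    - {"delta_pos": [0.04,0,0.054],"dr": [0,0,0]}

```text
time_s: 17.4
tool_pos: [0.4969, -0.2431, 0.1577]
tool_rot: [[-0.825, -0.001, 0.565], [-0.565, 0.001, -0.825], [0.0, -1.0, -0.002]]
ft_force: [0.1, -0.1, -0.8]
width: 0.0266
```

arm_command:
  targets:
    - {"delta_pos": [0.006,0.03,0.0064],"dr": [0,0,0]}
    - {"delta_pos": [0,0.03,0],"dr": [0,0,0]}
    - {"delta_pos": [0,0.03,0],"dr": [0,0,0]}
    - {"delta_pos": [0,0.01,0],"dr": [0,0,0]}
    - {"delta_pos": [0,0,0],"dr": [0,0,0]}

```text
time_s: 17.9
tool_pos: [0.4964, -0.246, 0.1078]
tool_rot: [[-0.825, -0.002, 0.565], [-0.565, 0.001, -0.825], [0.001, -1.0, -0.002]]
ft_force: [-0.3, 0.1, -1.1]
width: 0.0271
```

```bash
python3 - <<'E'
from h import *
go((.4965,-.2464,.0286))
p=read_camera('wrist');save(p,'w7.png');w=cloud(p)
m=(abs(w[...,2]-.049)<.004)&(np.hypot(w[...,0]-.4965,w[...,1]+.2464)<.075)
q=w[m];print(len(q),cv2.minAreaRect((q[:,:2]*1000).astype(np.float32)))
# barrel edges: points between z .085..0.11 near axis
s=bot.sense();
for z0 in(.08,.09,.10,.11):
    m=(abs(w[...,2]-z0-.005)<.005)&(np.hypot(w[...,0]-.4965,w[...,1]+.2464)<.03);q=w[m]
    if len(q)>5: print(z0,len(q),q.min(0).round(4),q.max(0).round(4),cv2.minEnclosingCircle((q[:,:2]*1000).astype(np.float32)))
p=read_camera('side');s=p['image'][100:240,240:380];cv2.imwrite('pics/s7z.png',cv2.resize(s[...,::-1],None,fx=4,fy=4,interpolation=cv2.INTER_CUBIC));w=cloud(p)
p=read_camera('top');save(p,'t7.png')
E
```

```text
t 17.9 pos [ 0.4964 -0.246   0.1078] tooly [-0.0017  0.0014 -1.    ] jaw -55.61 F [-0.33  0.14 -1.07] w 0.0271 j6 0.3
 delta units [1.000e-04 1.584e-01 1.100e-03]
7803 ((496.0773010253906, -246.66477966308594), (84.02986145019531, 85.06851196289062), 24.67287254333496)
0.09 49 [ 0.4914 -0.2548  0.0966] [ 0.51   -0.2319  0.1   ] ((498.88275146484375, -243.91802978515625), 13.240382194519043)
0.1 231 [ 0.49   -0.2561  0.1   ] [ 0.5102 -0.2318  0.11  ] ((497.74761962890625, -244.7225341796875), 13.772748947143555)
0.11 268 [ 0.4905 -0.2558  0.11  ] [ 0.5101 -0.2318  0.12  ] ((498.1237487792969, -244.44918823242188), 13.655590057373047)
```

View pics/w7.png

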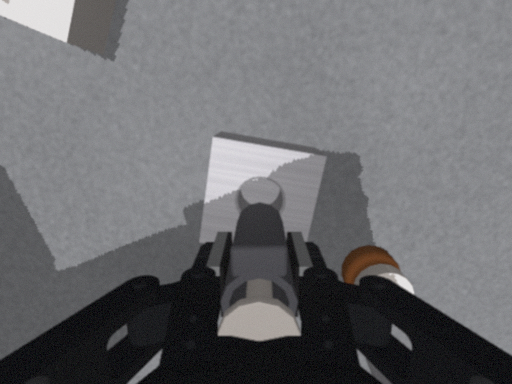

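View pics/s7z.png

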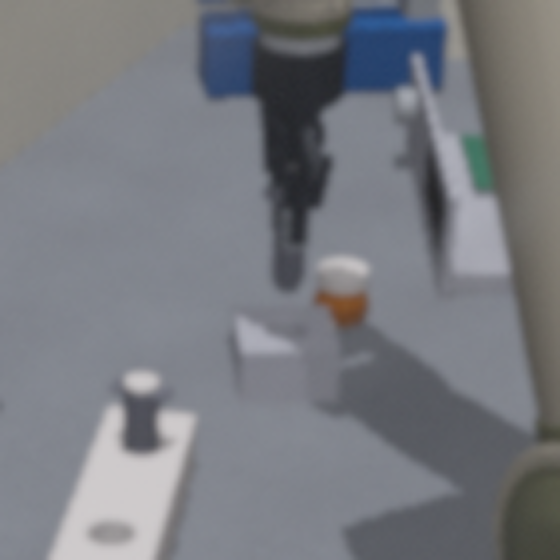

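arm_command:
  targets:
    - {"delta_pos": [0,0.02,0.001],"dr": [0,0,0]}
    - {"delta_pos": [0,0.02,0],"dr": [0,0,0]}
    - {"delta_pos": [0,0.02,0],"dr": [0,0,0]}
    - {"delta_pos": [0,0.02,0],"dr": [0,0,0]}
    - {"delta_pos": [0,0.01,0],"dr": [0,0,0]}

```text
time_s: 18.55
tool_pos: [0.4967, -0.2465, 0.0623]
tool_rot: [[-0.825, -0.001, 0.565], [-0.565, 0.001, -0.825], [0.001, -1.0, -0.002]]
ft_force: [-1.3, 0.2, -1.4]
width: 0.0268
```

arm_command:
  targets:
    - {"delta_pos": [0,0.01,0],"dr": [0,0,0]}
    - {"delta_pos": [0,0.01,0],"dr": [0,0,0]}
    - {"delta_pos": [0,0.01,0],"dr": [0,0,0]}
    - {"delta_pos": [0,0.01,0],"dr": [0,0,0]}
    - {"delta_pos": [0,0.006,0],"dr": [0,0,0]}

```text
time_s: 19.05
tool_pos: [0.4971, -0.2468, 0.0404]
tool_rot: [[-0.825, -0.0, 0.565], [-0.565, 0.0, -0.825], [0.0, -1.0, -0.0]]
ft_force: [-0.9, -0.8, -1.0]
width: 0.0271
```

arm_command:
  targets:
    - {"delta_pos": [0,0.006,0],"dr": [0,0,0]}
    - {"delta_pos": [0,0.004,0],"dr": [0,0,0]}
    - {"delta_pos": [0,0.004,0],"dr": [0,0,0]}
    - {"delta_pos": [0,0.002,0],"dr": [0,0,0]}
    - {"delta_pos": [0,0,0],"dr": [0,0,0]}

```text
time_s: 19.55
tool_pos: [0.4971, -0.2468, 0.0327]
tool_rot: [[-0.825, -0.0, 0.565], [-0.565, 0.0, -0.825], [0.0, -1.0, -0.0]]
ft_force: [0.3, 0.7, 0.0]
width: 0.0267
```

arm_command:
  targets:
    - {"delta_pos": [0,0.002,0],"dr": [0,0,0]}
    - {"delta_pos": [0,0.002,0],"dr": [0,0,0]}
    - {"delta_pos": [0,0.002,0],"dr": [0,0,0]}
    - {"delta_pos": [0,0.001,0],"dr": [0,0,0]}
    - {"delta_pos": [0,0,0],"dr": [0,0,0]}

```text
time_s: 20.05
tool_pos: [0.4971, -0.2468, 0.0292]
tool_rot: [[-0.825, -0.0, 0.565], [-0.565, 0.0, -0.825], [0.0, -1.0, -0.0]]
ft_force: [1.6, -0.6, -0.7]
width: 0.0271
```

arm_command:
  targets:
    - {"delta_pos": [0,0.001,0],"dr": [0,0,0]}
    - {"delta_pos": [0,0.001,0],"dr": [0,0,0]}
    - {"delta_pos": [0,0,0],"dr": [0,0,0]}
    - {"delta_pos": [0,0,0],"dr": [0,0,0]}
    - {"delta_pos": [0,0,0],"dr": [0,0,0]}

```text
time_s: 20.55
tool_pos: [0.4973, -0.247, 0.029]
tool_rot: [[-0.825, 0.001, 0.565], [-0.565, -0.0, -0.825], [-0.0, -1.0, 0.001]]
ft_force: [-1.3, 0.7, 5.5]
width: 0.0267
```

On the floor at 5.5 N, at the expected height. Releasing and retreating upward.

arm_command:
  targets:
    - {"delta_pos": [0,-0.0005,0],"dr": [0,0,0]}
    - {"delta_pos": [0,0,0],"dr": [0,0,0]}
    - {"delta_pos": [0,0,0],"dr": [0,0,0]}
    - {"delta_pos": [0,0,0],"dr": [0,0,0]}
    - {"delta_pos": [0,0,0],"dr": [0,0,0]}
  hand: 0

```text
time_s: 21.05
tool_pos: [0.4971, -0.2469, 0.0285]
tool_rot: [[-0.825, -0.0, 0.565], [-0.565, 0.0, -0.825], [0.0, -1.0, -0.0]]
ft_force: [0.5, 0.0, -0.2]
width: 0.0853
```

arm_command:
  targets:
    - {"delta_pos": [0,0,0],"dr": [0,0,0]}
    - {"delta_pos": [0,0,0],"dr": [0,0,0]}
    - {"delta_pos": [0,0,0],"dr": [0,0,0]}
    - {"delta_pos": [0,-0.02,0],"dr": [0,0,0]}
    - {"delta_pos": [0,-0.04,0],"dr": [0,0,0]}

```text
time_s: 21.55
tool_pos: [0.4965, -0.2464, 0.0584]
tool_rot: [[-0.825, -0.002, 0.565], [-0.565, 0.002, -0.825], [0.001, -1.0, -0.002]]
ft_force: [-0.5, -0.2, 0.8]
width: 0.0852
```

arm_command:
  targets:
    - {"delta_pos": [0,-0.06,0],"dr": [0,0,0]}
    - {"delta_pos": [0,-0.06,0],"dr": [0,0,0]}
    - {"delta_pos": [0,-0.06,0],"dr": [0,0,0]}
    - {"delta_pos": [0,-0.06,0],"dr": [0,0,0]}
    - {"delta_pos": [0.06,-0.06,0],"dr": [0,0,0]}

```text
time_s: 22.05
tool_pos: [0.4733, -0.2626, 0.2105]
tool_rot: [[-0.824, 0.001, 0.567], [-0.567, -0.0, -0.824], [-0.001, -1.0, 0.001]]
ft_force: [-0.2, -0.1, 0.1]
width: 0.0854
```

arm_command:
  targets:
    - {"delta_pos": [0.08,0,0],"dr": [0,0,0]}
    - {"delta_pos": [0.08,0,0],"dr": [0,0,0]}
    - {"delta_pos": [0.06,0,0],"dr": [0,0,0]}
    - {"delta_pos": [0,0,0],"dr": [0,0,0]}
    - {"delta_pos": [0,0,0],"dr": [0,0,0]}

```text
time_s: 22.55
tool_pos: [0.3815, -0.3261, 0.2092]
tool_rot: [[-0.826, 0.001, 0.564], [-0.564, -0.001, -0.826], [-0.0, -1.0, 0.001]]
ft_force: [1.0, 1.0, 0.2]
width: 0.0854
```

```bash
python3 - <<'E'
from h import *
go((.4965,-.2464,.0286))
for n in('top','wrist','side'):
    p=read_camera(n);save(p,n+'9.png');w=cloud(p)
    if n=='side':
        s=p['image'][130:270,200:340];cv2.imwrite('pics/s9z.png',cv2.resize(s[...,::-1],None,fx=4,fy=4,interpolation=cv2.INTER_CUBIC))
    for nm,c,z0,z1 in(('rej disc',(.4965,-.2464),.108,.14),('rej ears',(.4965,-.2464),.085,.1075),('B disc',(.5365,-.0232),.103,.14),('jar',(.488,-.377),.03,.07),('reel',(.7288,-.082),.03,.07),('meter',(.4975,.379),.02,.05)):
        m=(np.hypot(w[...,0]-c[0],w[...,1]-c[1])<(.03 if 'm' not in nm else .1))&(w[...,2]>z0)&(w[...,2]<z1);q=w[m]
        if len(q)>8:
            r=cv2.minAreaRect((q[:,:2]*1000).astype(np.float32));print(n,nm,len(q),np.round(r[0],1),np.round(r[1],1),round(r[2],1),np.median(q[:,2]).round(4))
E
```

```text
t 22.55 pos [ 0.3815 -0.3261  0.2092] tooly [ 7.e-04 -5.e-04 -1.e+00] jaw -55.68 F [0.96 0.99 0.23] w 0.0854 j6 0.03
 delta units [-0.2797  0.3614 -0.0022]
top rej disc 52 [ 498.3 -247.5] [22.6 21.8] 55.5 0.1165
top rej ears 57 [ 496.8 -245. ] [44.5 24.1] 39.0 0.0994
top B disc 50 [539.4 -23.7] [24.  26.4] 43.0 0.1053
top jar 177 [ 488.2 -377.6] [44.9 42.3] 88.4 0.0493
top reel 251 [728.5 -82. ] [56.3 54.3] 88.2 0.046
top meter 1023 [497.4 378.9] [ 76.2 147.1] 72.8 0.0324
wrist rej disc 772 [ 494.1 -249.6] [16.6 25.4] 34.3 0.1152
wrist rej ears 594 [ 488.6 -253.3] [25.1 27.8] 35.6 0.0986
wrist jar 1716 [ 485.8 -380. ] [45.4 45. ] 41.1 0.0487
side rej disc 25 [ 500.  -244.6] [20.1 23.9] 19.3 0.1181
side rej ears 74 [ 499.9 -243.9] [44.6 28.5] 41.8 0.0997
side B disc 38 [532.3 -24.1] [37.6 23.6] 14.7 0.107
side jar 113 [ 487.7 -378.5] [44.2 49.4] 17.3 0.0488
side reel 157 [727.8 -79.8] [55.8 55.2] 7.6 0.0469
side meter 1661 [496.3 378.6] [ 75.6 151.3] 73.1 0.0329
```

View pics/s9z.png

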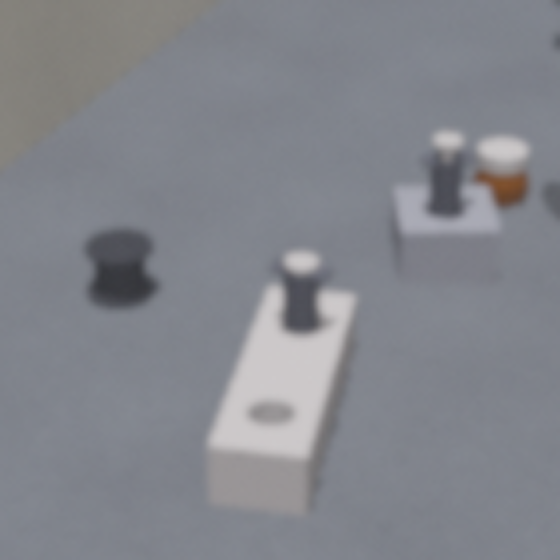

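View pics/top9.png

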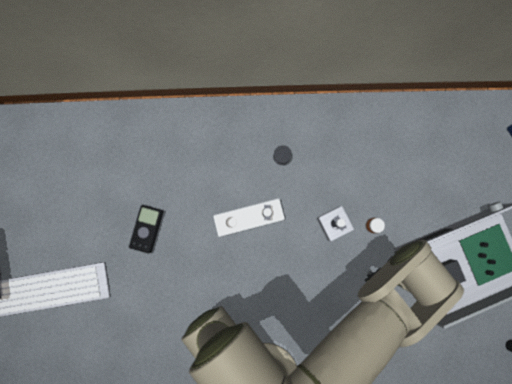

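The syringe stands upright in the reject block: rim at 0.0995 m (0.100 expected), disc at 0.1165 m. B is home at 0.106 m, and the bystanders haven't moved. Handing in.

```bash
python3 -c "
from plant import bot
print(bot.job_done())"
```

```text
the job is handed in; nothing more can be done
None
```

The blocked syringe now stands upright and fully down in the reject block. The sound one is pushed home in its place in the stand. I handed the job in at about 23 s.

- **Sound syringe (the stand hole at y ≈ −0.023):** It ran at an even 4 N or so until it hit the hard stop at 15 N. Its disc then measured about 0.106 m, which is fully home.
- **Blocked syringe (the hole at y ≈ +0.094):** The force rose from 4.7 to 7.0 to 8.2 N at roughly 13–14 mm in, and I stopped there. I took it by the barrel and set it in the reject block, where I felt it touch the floor at 5.5 N.
- **Last checks:** The rim of the rejected syringe is at 0.0995 m (0.100 m expected when seated). The multimeter, reel and jar are within 1–2 mm of where they started, which is within calibration error. The gripper was clear of everything.
- **Disagreement with the interface text:** The fingertips and pads sat about 26–29 mm further back than the stated TCP. On my first press the fingers stopped short of the disc, so I worked from the cameras and the force readings instead.
- **Not determined:** I could not tell which stand hole is number 0, so I don't know which syringe carries which number.

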